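# Steady a rocking induction hob with a tapered shim

## Task

The portable induction hob rocks: the foot under its near left corner is screwed up too far and hangs clear of the worktop. Slide the yellow tapered shim, thin end first and flat on the worktop, from the hob's left side under that foot until you feel it just turn snug, without forcing it or jacking the hob up, and let go. Then press lightly with the fingers on the glass over that corner to make sure it no longer gives; leave the shim there, and do not shift the hob or disturb the pan, mug or glass.

Things in the scene. Friction and masses are not known exactly. Their poses are not given: they have to be found in the camera images.
- hob: Portable induction hob, steel casing and black glass top, 270 x 270 mm, 56 mm high, 4 kg, loose. Origin: centre of its underside, at worktop level; x points to its back, y to its left side, z up. Four domed rubber feet, 24 mm wide, at 110 mm either side of the centre in x and y; casing underside 17 mm up. It stands level on three of them.
- hob_corner (a point): Point on the glass above the loose foot: at (-110, 110) mm in the hob's axes, 56 mm above the worktop, 25 mm in from the hob's left and front edges. The foot below it hangs clear of the worktop by an unknown 4 to 11 mm; a push down here of more than about 3 N tips the hob until it lands. Axes as the hob's.
- shim_grip (a point): Yellow plastic levelling shim lying flat on the worktop, 70 g: centre of its finger grip, a block 50 long, 30 wide, 26 mm high, 13 mm above the underside. +x points along the blade to the thin end, z up. The blade, 36 mm wide, begins at the grip's face 14 mm thick and its top falls evenly (0.08 mm per mm) to 3 mm at the thin end.
- shim_tip (a point): Thin end of the shim's blade, at underside level, 165 mm ahead (+x) of the grip's centre; axes as shim_grip. The shim runs nearly free until the foot meets the taper; from there the drag rises by about 1 N per mm of push. Snug: 5 to 10 N more drag than when it runs free; 15 N more is forcing. It must lie flat on the worktop, or it drops and turns loose when let go.
- shim: The same shim as a  origin under the middle of the finger grip, at its underside; axes as shim_grip.
- saucepan_mid (a point): Metal saucepan with a black handle, bystander, standing behind the shim; pan 170 mm wide, 86 mm high. Point: middle of the pan, half-way up.
- mug_mid (a point): Orange mug, bystander, 81 mm wide, 101 mm high. Point: middle of the mug, half-way up.
- glass_mid (a point): Clear drinking glass, bystander, 80 mm wide, 91 mm high. Point: its middle, half-way up.

How it is judged (in metres and radians):
On the way, in this order (a step that is already met when the one before it is completed fails the run):
1. the shim is under the loose foot, snug against it, while the fingers hold it (contact force between shim and hob above 1 N and x of hob_corner in the frame of shim_grip between 0.045 and 0.167 m and y of hob_corner in the frame of shim_grip between -0.016 and 0.016 m and contact force between the fingers and shim above 0.5 N), for 0.2 s.
2. with the shim let go, the fingers press on the hob with over 3 N and the corner does not give (contact force between the fingers and hob above 3 N and contact force between the fingers and shim below 0.1 N and contact force between shim and hob above 1 N and x of hob_corner in the frame of shim_grip between 0.045 and 0.167 m and y of hob_corner in the frame of shim_grip between -0.016 and 0.016 m and height (world z) of hob_corner between 0.0535 and 0.0573 m), for 0.2 s.
At the end, for the whole second after the job is handed in: The shim lies flat (within 3.4 degrees) with its blade under the loose foot (foot within 16 mm of its centre line), let go and bearing on the foot with over 1 N; the hob is at rest with that corner's top between 53.5 and 57.3 mm up (contact force between shim and hob above 1 N and x of hob_corner in the frame of shim_grip between 0.045 and 0.167 m and y of hob_corner in the frame of shim_grip between -0.016 and 0.016 m and height (world z) of hob_corner between 0.0535 and 0.0573 m and angle between shim_grip's own z axis and vertical below 0.06 rad and linear speed of hob below 0.02 m/s); the robot touches nothing.
It fails at once if the shim is forced: over 12 N between the held shim and the hob (contact force between shim and hob above 12 N and contact force between the fingers and shim above 0.5 N).
It fails at once if the hob is jacked up: its corner rises 3 mm (height (world z) of hob_corner above 0.059 m).
It fails at once if the hob is pressed with over 30 N (contact force between the arm and hob above 30 N).
It fails at once if the hob is shifted more than 20 mm (distance of hob from where it was at the start of the episode above 0.02 m).
It fails at once if the saucepan, the mug or the glass is shifted more than 20 mm (distance of any of saucepan_mid, mug_mid, glass_mid from where it was at the start of the episode above 0.02 m).
It also fails if it takes over 48 s, if anything falls off the work surface, if the arm or the gripper's body presses on something with over 40 N, if the wrist force passes 120 N, or if a joint passes its speed limit or range.

## Robot

A 6-joint arm with a two-finger parallel gripper is mounted at the origin on a cart in front of the work surface, level with it; the furniture and walls round the work are solid. World frame = base frame: x ahead of the robot, y to its left, z up, the work surface at z = 0. Lengths are in mm, angles in rad, forces in N, time in s.
With the tool pointing down it reaches from about 275 to 750 mm from the base axis. Payload 10.2 kg.
Tool frame: the origin (TCP) lies at the very end of the fingers, on their centre line; the grasp point (between the pads) lies 19 mm behind it; z points along the fingers, y is the line along which they close (so a half turn about z gives the same grasp; the last joint's range is limited). The gripper opens to 85 mm and grips with 20 to 120 N. Pads are 22 mm wide; open, the fingers measure 114 mm over their backs; the gripper's body (76 mm by 85 mm) begins 54 mm behind the grasp point. The pads swing forward as they close: fully open they stand 13 mm farther back than shut.
Start: joints at [1.127, 0.313, 1.498, -0, 1.331, -0.223], TCP at [114.993, 512.258, 231.294] pointing down, gripper open.
Joint ranges: [-2.94, 2.94], [-0.97, 2.17], [0.19, 2.56], [-1.23, 4.37], [0.02, 3.11], [-2.88, 2.88]. Speed limits (rad/s): [2.39, 2.39, 3.01, 3.14, 3.14, 3.14].

## Interface

Orientations are given as a unit quaternion [w, x, y, z].
In Python, from rig import ctrl, optics gives the robot as it stands. The module is installed in compiled form; this text tells all that it offers.
- The arm moves only by the shell command python3 -m handwheel 'ROWS' [FORCE]. ROWS is JSON, a list that holds one entry, the list of rows, each a list of 5 numbers: the gripper command: -1 is fully open, 1 is shut, values between are in proportion, then the shift along the world's x, y, z in units of 50 mm (1.0 is 50 mm), then the turn about the world's z in units of 8 degrees (1.0 is 8 degrees). In form: [[[gripper, tx, ty, tz, twist], ...]]. A call has 1 to 10 rows; each row shifts and turns the commanded pose from where the row before left it; what a row does not reach is not made up. A row lasts 1/10 s, in which the tool goes at most 50 mm and 8.59 degrees, less where a joint would pass 70% of its speed; a pose out of reach is approached as far as the arm can. A call is refused whole if a number of a shift passes 1 or a number of a turn 1, either way. A call with a gripper value outside its range is refused whole. The fingers move at their own pace and stop on an object; FORCE is the grip in N (left out, the last holds). Time passes only in rows, so rows that do not move let the fingers close. It gives the time, the measured TCP pose, the force, the opening and the grip force at its end, in the units of the state.
- ctrl.sense(): the state, without advancing time (a new reading comes with each control period).
- optics.capture(name): name is "scene" or "top"; returns a dict with "img" (420x560x3 uint8, blue, green, red), "K" (3x3 intrinsics, pixels), "R" (3x3) and "t" (3): a world point X has camera coordinates R X + t. Camera axes: x right, y down, z forward; pixel columns grow to the right and rows downward; lengths in mm; the calibration is good to about 2 mm. A picture is of the moment at which its call begins. There is no depth.
- ctrl.finish_job(): hands the job in; it is judged then, once.
The state is a dict: "time_s": time; "joints": joint angles; "dq": joint speeds; "tau": joint torques, N m; "eef_pos": TCP position; "ee_rot": TCP orientation; "force": force on the tool from outside, world axes, zero at the start; "wrist_torque": the same for the moment, N m; "grip_width": opening from 0.0 (shut) to 1.0 (fully open); "grip_force": force on a finger pad.
Only numpy, scipy, OpenCV 4.12 (cv2) and the standard library are available. Lean on these libraries where they do the work, as an engineer would, in place of code of your own. Each camera call takes 0.05 s, during which the arm holds its last target. There are 200 camera calls.

## Working session

There is one attempt and no reset: what is moved stays moved. The work goes in short steps, Python scripts to look and compute and a shell command to move; the robot and the scene stay as the last step left them, time stands still between calls to the robot, and variables do not carry over. Pictures are saved under pics/ and viewed, at most 10 in all, crops included, and the job is handed in when it is done.

```bash
mkdir -p pics; cat > h.py <<'E'
import numpy as np, cv2
from rig import ctrl, optics
def ray(c,u,v,z):
    K,R,t=[np.array(c[k],float) for k in("K","R","t")]
    o=-R.T@t; d=R.T@np.linalg.solve(K,[u,v,1.])
    return o+d*(z-o[2])/d[2]
def proj(c,X):
    p=np.array(c["K"])@(np.array(c["R"])@np.array(X,float)+np.array(c["t"]).ravel()); return p[:2]/p[2]
E
python3 - <<'E'
from h import *
import pickle
a={n:optics.capture(n) for n in("scene","top")}
pickle.dump(a,open("c0.pkl","wb"))
for n in a:
    cv2.imwrite(f"pics/{n}0.png",cv2.resize(a[n]["img"],(800,600),interpolation=cv2.INTER_CUBIC))
    R=np.array(a[n]["R"]);print(n,-R.T@np.array(a[n]["t"]).ravel(),R[2])
print(ctrl.sense())
E
```

```text
scene [  67.22110908 -263.62479572  728.4932261 ] [ 0.56453937  0.32747835 -0.757663  ]
top [375.6567975   39.89732904 892.19617165] [ 0.22443857 -0.03572174 -0.97383329]
{'time_s': 0.1, 'joints': array([ 1.12660653e+00,  3.13394404e-01,  1.49833675e+00, -3.22121179e-05,
        1.33103722e+00, -2.23417977e-01]), 'dq': array([-0.00104835, -0.00139228, -0.00218833, -0.00011867, -0.000744  ,
       -0.00025949]), 'tau': array([ 3.49132177e-03, -4.12904441e+01, -2.60141623e+01, -1.29294008e-04,
        2.96422186e-03, -9.02402036e-06]), 'eef_pos': array([114.89295198, 512.03656272, 230.80130215]), 'ee_rot': array([-1.77825987e-04,  1.10158042e-01,  9.93913910e-01, -5.60535911e-04]), 'force': array([-0.0681442 ,  0.13511882,  0.43385581]), 'wrist_torque': array([-0.02759552,  0.09142128,  0.08543211]), 'grip_force': 0.0, 'grip_width': 0.9998146152762564}
```

View pics/top0.png

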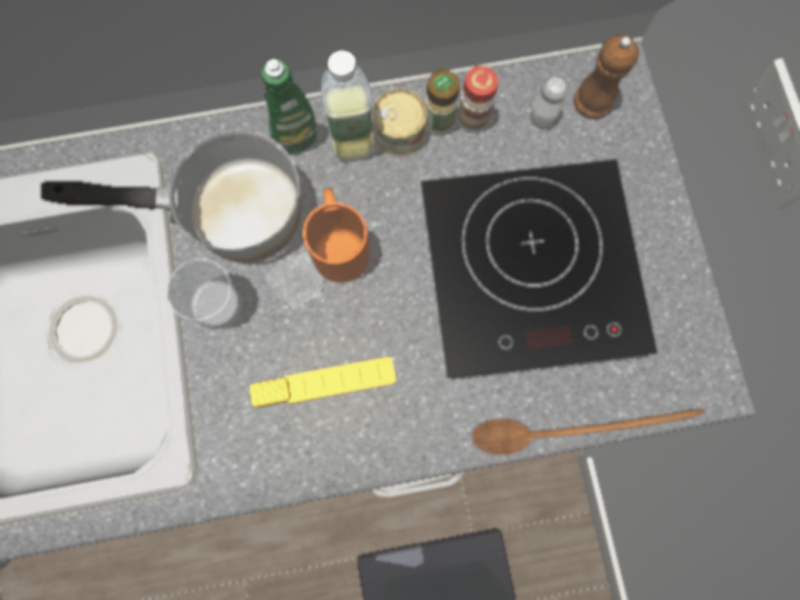

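View pics/scene0.png

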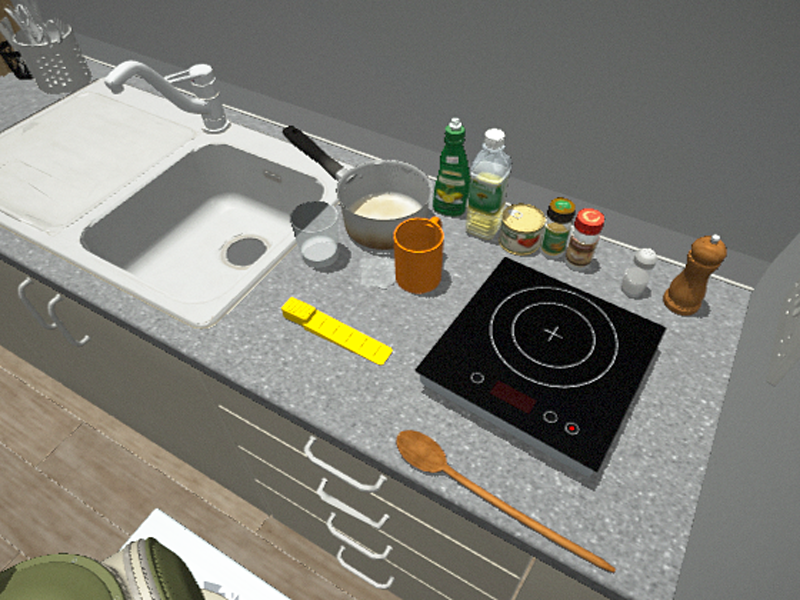

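The top view shows the hob's glass corners at about (422,182), (616,160), (656,353) and (449,378). The shim runs from its grip at about (251,395) to its tip at about (394,371). The scene view agrees, and the path between shim and hob is clear.

```bash
cat > fit.py <<'E'
from h import *
import pickle
from scipy.optimize import least_squares
a=pickle.load(open("c0.pkl","rb"))
s=lambda p:(np.array(p)+.5)*.7-.5
def fit(pts,obs,x0):
    def W(p):
        c,q=np.cos(p[2]),np.sin(p[2]); return [np.array([p[0]+c*x-q*y,p[1]+q*x+c*y,z]) for x,y,z in pts]
    f=lambda p:np.concatenate([proj(a[n],X)-s(o) for n in obs for X,o in zip(W(p),obs[n])])
    r=least_squares(f,x0,loss="soft_l1"); return r.x,r.fun.reshape(-1,2).round(1).tolist()
if __name__=="__main__":
    hp=[(-135,135,56),(135,135,56),(135,-135,56),(-135,-135,56)]
    h,r=fit(hp,{"top":[(449,378),(422,182),(616,160),(656,353)],"scene":[(417,369),(507,261),(665,328),(598,472)]},[450,-100,0]);print(h,r)
    sp=[(165,18,3),(165,-18,3),(-25,15,26),(-25,-15,26)]
    m,r=fit(sp,{"top":[(396,384),(392,358),(253,406),(250,384)][::1] and [(392,358),(396,384),(250,384),(253,406)],"scene":[(391,350),(383,364),(293,298),(282,306)]},[350,250,-1.5]);print(m,r)
    R=lambda t:np.array([[np.cos(t),-np.sin(t)],[np.sin(t),np.cos(t)]])
    cor=h[:2]+R(h[2])@[-110,110];print("corner",cor,"in shim",R(m[2]).T@(cor-m[:2]),"left edge",h[:2]+R(h[2])@[-110,135])
    print("tip",m[:2]+R(m[2])@[165,0])
    for n in a: # overlay
        im=cv2.resize(a[n]["img"],None,fx=3,fy=3,interpolation=cv2.INTER_CUBIC)
        for P,p in((hp,h),(sp,m)):
            for x,y,z in P:
                X=np.append(p[:2]+R(p[2])@[x,y],z);u=(proj(a[n],X)+.5)*3-.5
                cv2.circle(im,tuple(int(i) for i in u.round()),3,(255,0,255),-1)
        u=(250,600) if n=="top" else (480,520)
        v=(650,950) if n=="top" else (560,860)
        im=im[v[0]-50:v[1],u[0]:u[0]+780]; cv2.imwrite(f"pics/ov_{n}.png",im)
E
python3 fit.py
```

```text
[ 5.86846722e+02 -1.85732048e+02 -6.67434695e-02] [[-0.6, 0.3], [-0.7, -1.3], [1.4, -1.4], [2.3, 0.2], [-2.4, 0.7], [-2.0, -3.5], [1.5, -0.2], [-0.2, 0.3]]
[490.72184038 185.95936111  73.82544872] [[0.3, -0.6], [0.9, -0.4], [-0.3, -0.7], [-0.3, -0.1], [1.6, 0.1], [-1.5, 2.0], [-1.0, -1.9], [-1.5, 1.1]]
corner [484.4279714  -68.64063321] in shim [254.61194926  -5.79009418] left edge [486.09531958 -43.69629618]
tip [490.3953643  20.9596841]
```

```bash
cd pics; python3 -c "
import cv2,numpy as np
a=cv2.imread('ov_top.png');b=cv2.imread('ov_scene.png');print(a.shape,b.shape)
cv2.imwrite('ov.png',np.vstack([a[:300,:780],b[:300,:780]]) )"
```

```text
(350, 780, 3) (350, 780, 3)
```

View pics/ov.png

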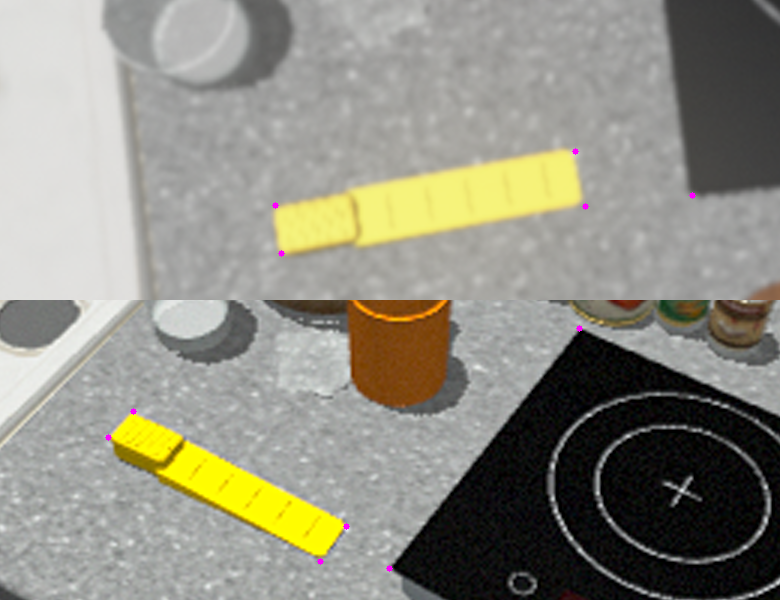

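The overlay agrees with the image to within 1 px or so. That puts the shim grip at about (491,186) with yaw about -1.573 rad, and the foot at about (484,-69). I'll move above the grip and turn the closing line onto world x.

```bash
python3 -m handwheel '[[[-1,0.5,-0.435,0,-0.645],[-1,0.5,-0.435,0,-0.645],[-1,0.5,-0.435,0,-0.645],[-1,0.5,-0.435,0,-0.645],[-1,0.5,-0.435,0,-0.645],[-1,0.5,-0.435,0,-0.645],[-1,0.5,-0.435,0,-0.645],[-1,0.5,-0.435,0,-0.645],[-1,0.5,-0.435,0,-0.645],[-1,0.5,-0.435,0,-0.645]]]' 40
python3 -m handwheel '[[[-0.5,0.5,-0.435,-0.2,-0.645],[-0.5,0.5,-0.435,-0.2,-0.645],[-0.5,0.5,-0.435,-0.2,-0.645],[-0.5,0.5,-0.435,-0.2,-0.645],[-0.5,0.5,-0.435,-0.2,-0.645],[-0.5,0,0,-0.5,0],[-0.5,0,0,-0.5,0],[-0.5,0,0,0,0],[-0.5,0,0,0,0]]]'
python3 - <<'E'
from h import *
import pickle
from scipy.spatial.transform import Rotation as Ro
s=ctrl.sense();w,x,y,z=s["ee_rot"];print(s["eef_pos"],Ro.from_quat([x,y,z,w]).as_matrix().round(3),s["joints"].round(2),s["force"],s["time_s"])
a={n:optics.capture(n) for n in("scene","top")}
pickle.dump(a,open("c1.pkl","wb"))
im=[cv2.resize(a["top"]["img"][200:310,100:360],None,fx=3,fy=3,interpolation=2)[:300],cv2.resize(a["scene"]["img"][150:270,160:420],None,fx=3,fy=3,interpolation=2)[:300]]
cv2.imwrite("pics/a1.png",np.vstack(im)[:600])
E
```

```text
time_s: 1.1
eef_pos: [365.8, 293.6, 231.1]
ee_rot: [-0.0, 0.533, 0.846, -0.0]
force: [0.1, 0.4, 0.1]
grip_width: 1.002
grip_force: 0.0
time_s: 2.0
eef_pos: [490.0, 186.1, 131.8]
ee_rot: [-0.0, 0.707, 0.707, -0.0]
force: [-0.2, 0.6, 0.5]
grip_width: 0.749
grip_force: 0.0
[490.04661521 186.10034326 131.75331418] [[ 0.001  1.    -0.   ]
 [ 1.    -0.001 -0.   ]
 [-0.    -0.    -1.   ]] [ 0.14  0.41  1.63 -0.    1.1   0.14] [-0.17989557  0.553483    0.52608448] 2.0
```

View pics/a1.png

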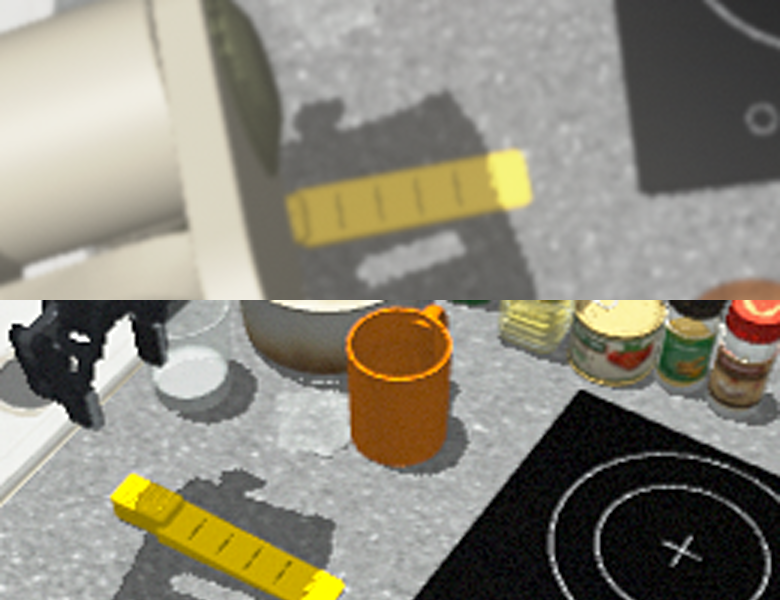

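The fingers hang above the grip and the shim hasn't moved. In the top crop its tip is at about (525,178). Next I descend and grip.

```bash
python3 -m handwheel '[[[-0.5,0,0,-0.5,0],[-0.5,0,0,-0.5,0],[-0.5,0,0,-0.5,0],[-0.5,0,0,-0.5,0],[-0.5,0,0,-0.2,0],[-0.5,0,0,-0.2,0],[-0.5,0,0,-0.1,0],[-0.5,0,0,-0.06,0],[-0.5,0,0,0,0]]]' 
python3 -m handwheel '[[[0,0,0,0,0],[0.3,0,0,0,0],[0.6,0,0,0,0],[1,0,0,0,0],[1,0,0,0,0],[1,0,0,0,0],[1,0,0,0,0]]]' 40
python3 - <<'E'
from h import *
import pickle
a={n:optics.capture(n) for n in("scene","top")}
pickle.dump(a,open("c2.pkl","wb"))
im=[cv2.resize(a["top"]["img"][200:310,100:360],None,fx=3,fy=3,interpolation=2)[:300],cv2.resize(a["scene"]["img"][150:270,160:420],None,fx=3,fy=3,interpolation=2)[:300]]
cv2.imwrite("pics/a2.png",np.vstack(im)[:600])
E
```

```text
time_s: 3.0
eef_pos: [490.2, 186.1, 3.7]
ee_rot: [0.0, 0.707, 0.707, 0.0]
force: [0.7, 0.7, -0.5]
grip_width: 0.751
grip_force: 0.0
time_s: 3.7
eef_pos: [490.5, 186.1, 3.9]
ee_rot: [0.0, 0.707, 0.707, 0.001]
force: [-0.6, 0.6, 6.5]
grip_width: 0.347
grip_force: 40.2
```

View pics/a2.png

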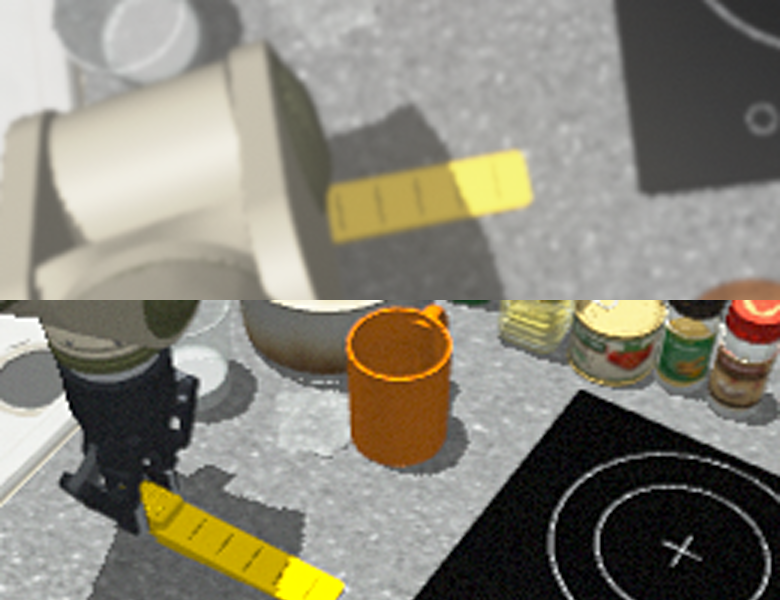

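The shim is held: grip force 40 N, opening 0.347, and the blade still straight. I'll advance most of the free run while shifting x by -6 mm.

```bash
python3 -m handwheel '[[[1,-0.02,-0.2,0,0],[1,-0.02,-0.3,0,0],[1,-0.02,-0.3,0,0],[1,-0.02,-0.3,0,0],[1,-0.02,-0.2,0,0],[1,-0.02,-0.1,0,0],[1,0,-0.04,0,0],[1,0,-0.04,0,0],[1,0,-0.04,0,0]]]' 
python3 - <<'E'
from h import *
import pickle
a={n:optics.capture(n) for n in("scene","top")}
pickle.dump(a,open("c3.pkl","wb"))
im=[cv2.resize(a["top"]["img"][200:310,160:420],None,fx=3,fy=3,interpolation=2)[:300],cv2.resize(a["scene"]["img"][190:310,160:420],None,fx=3,fy=3,interpolation=2)[:300]]
cv2.imwrite("pics/a3.png",np.vstack(im)[:600])
E
```

```text
time_s: 4.7
eef_pos: [484.4, 110.2, 3.9]
ee_rot: [0.0, 0.708, 0.707, 0.001]
force: [0.5, 4.2, 6.9]
grip_width: 0.341
grip_force: 40.3
```

View pics/a3.png

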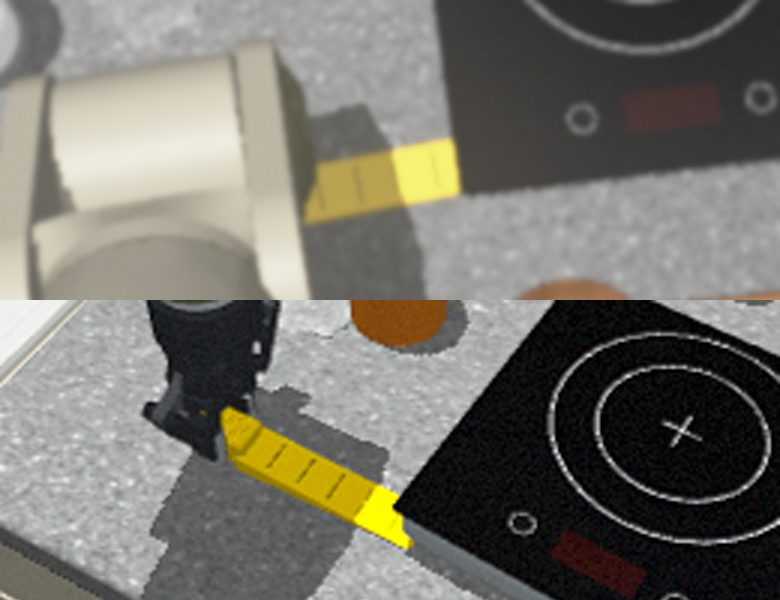

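The blade tip is just under the hob's left edge and, by my estimate, about 3 mm toward the front of the foot's line. That is within tolerance, but I'll nudge it +1.5 mm. Then I creep forward and watch the drag.

```bash
python3 -m handwheel '[[[1,0.015,-0.03,0,0],[1,0.015,-0.03,0,0],[1,0,-0.03,0,0],[1,0,-0.03,0,0],[1,0,-0.03,0,0],[1,0,-0.03,0,0]]]'; python3 -m handwheel '[[[1,0,-0.03,0,0],[1,0,-0.03,0,0],[1,0,-0.03,0,0]]]';python3 -m handwheel '[[[1,0,-0.03,0,0],[1,0,-0.03,0,0]]]'; python3 -m handwheel '[[[1,0,-0.03,0,0],[1,0,-0.03,0,0]]]'
```

```text
time_s: 5.4
eef_pos: [485.9, 101.3, 3.9]
ee_rot: [0.0, 0.707, 0.707, 0.001]
force: [0.0, 4.4, 7.1]
grip_width: 0.342
grip_force: 40.3
time_s: 5.7
eef_pos: [485.9, 96.8, 3.9]
ee_rot: [0.0, 0.708, 0.707, 0.001]
force: [-0.0, 4.5, 7.5]
grip_width: 0.343
grip_force: 40.3
time_s: 5.9
eef_pos: [485.9, 93.8, 3.9]
ee_rot: [0.0, 0.708, 0.707, 0.001]
force: [0.2, 4.9, 8.0]
grip_width: 0.343
grip_force: 40.3
time_s: 6.1
eef_pos: [485.9, 90.8, 3.9]
ee_rot: [0.0, 0.708, 0.707, 0.001]
force: [-0.3, 4.3, 7.8]
grip_width: 0.341
grip_force: 40.3
```

```bash
python3 -m handwheel '[[[1,0,-0.03,0,0],[1,0,-0.03,0,0],[1,0,-0.03,0,0],[1,0,-0.03,0,0]]]'
```

```text
time_s: 6.5
eef_pos: [485.9, 84.8, 3.9]
ee_rot: [0.0, 0.708, 0.707, 0.001]
force: [0.1, 4.6, 8.1]
grip_width: 0.347
grip_force: 40.3
```

```bash
python3 -m handwheel '[[[1,0,-0.02,0,0],[1,0,-0.02,0,0]]]'
```

```text
time_s: 6.7
eef_pos: [485.9, 82.8, 3.9]
ee_rot: [0.0, 0.708, 0.707, 0.001]
force: [0.2, 5.2, 7.7]
grip_width: 0.343
grip_force: 40.3
```

```bash
python3 -m handwheel '[[[1,0,-0.02,0,0],[1,0,-0.02,0,0]]]'
```

```text
time_s: 6.9
eef_pos: [485.9, 80.8, 3.9]
ee_rot: [0.0, 0.708, 0.707, 0.001]
force: [0.4, 4.4, 7.4]
grip_width: 0.344
grip_force: 40.3
```

```bash
python3 -m handwheel '[[[1,0,-0.02,0,0],[1,0,-0.02,0,0]]]'
```

```text
time_s: 7.1
eef_pos: [485.9, 78.8, 3.9]
ee_rot: [0.0, 0.707, 0.707, 0.001]
force: [-0.4, 4.8, 6.9]
grip_width: 0.343
grip_force: 40.3
```

Still running free, so I'll use 5 mm per call and check each one.

```bash
python3 -m handwheel '[[[1,0,-0.025,0,0],[1,0,-0.025,0,0],[1,0,-0.025,0,0],[1,0,-0.025,0,0]]]'
```

```text
time_s: 7.5
eef_pos: [485.9, 73.8, 3.9]
ee_rot: [0.0, 0.708, 0.707, 0.001]
force: [0.4, 5.0, 7.2]
grip_width: 0.343
grip_force: 40.3
```

```bash
python3 -m handwheel '[[[1,0,-0.025,0,0],[1,0,-0.025,0,0],[1,0,-0.025,0,0],[1,0,-0.025,0,0]]]'
```

```text
time_s: 7.9
eef_pos: [485.9, 68.8, 3.9]
ee_rot: [0.0, 0.708, 0.707, 0.001]
force: [0.2, 4.6, 7.1]
grip_width: 0.344
grip_force: 40.3
```

```bash
python3 -m handwheel '[[[1,0,-0.025,0,0],[1,0,-0.025,0,0],[1,0,-0.025,0,0],[1,0,-0.025,0,0]]]'
```

```text
time_s: 8.3
eef_pos: [485.9, 63.8, 3.9]
ee_rot: [0.0, 0.708, 0.707, 0.001]
force: [0.2, 5.5, 7.1]
grip_width: 0.341
grip_force: 40.3
```

```bash
python3 -m handwheel '[[[1,0,-0.02,0,0],[1,0,-0.02,0,0]]]'
```

```text
time_s: 8.5
eef_pos: [485.9, 61.8, 3.9]
ee_rot: [0.0, 0.708, 0.707, 0.001]
force: [-0.2, 5.5, 7.7]
grip_width: 0.343
grip_force: 40.3
```

```bash
python3 -m handwheel '[[[1,0,-0.02,0,0],[1,0,-0.02,0,0]]]'
```

```text
time_s: 8.7
eef_pos: [485.9, 59.8, 3.9]
ee_rot: [0.0, 0.708, 0.707, 0.001]
force: [-0.1, 5.7, 7.1]
grip_width: 0.342
grip_force: 40.3
```

```bash
python3 -m handwheel '[[[1,0,-0.02,0,0],[1,0,-0.02,0,0]]]'
```

```text
time_s: 8.9
eef_pos: [485.9, 57.8, 3.9]
ee_rot: [0.0, 0.708, 0.707, 0.001]
force: [0.3, 4.8, 8.2]
grip_width: 0.342
grip_force: 40.4
```

Still free.

```bash
python3 -m handwheel '[[[1,0,-0.02,0,0],[1,0,-0.02,0,0],[1,0,-0.02,0,0],[1,0,-0.02,0,0]]]'
```

```text
time_s: 9.3
eef_pos: [485.9, 53.8, 3.9]
ee_rot: [0.0, 0.708, 0.707, 0.001]
force: [-0.6, 5.7, 7.1]
grip_width: 0.343
grip_force: 40.4
```

```bash
python3 -m handwheel '[[[1,0,-0.02,0,0],[1,0,-0.02,0,0],[1,0,-0.02,0,0],[1,0,-0.02,0,0]]]'
```

```text
time_s: 9.7
eef_pos: [485.9, 49.8, 3.9]
ee_rot: [0.0, 0.708, 0.707, 0.001]
force: [-0.3, 4.7, 6.8]
grip_width: 0.343
grip_force: 40.4
```

```bash
python3 -m handwheel '[[[1,0,-0.02,0,0],[1,0,-0.02,0,0],[1,0,-0.02,0,0],[1,0,-0.02,0,0]]]'
```

```text
time_s: 10.1
eef_pos: [485.9, 45.8, 3.9]
ee_rot: [0.0, 0.708, 0.707, 0.001]
force: [-0.5, 4.0, 8.1]
grip_width: 0.344
grip_force: 40.4
```

```bash
python3 -m handwheel '[[[1,0,-0.02,0,0],[1,0,-0.02,0,0],[1,0,-0.02,0,0],[1,0,-0.02,0,0]]]'
```

```text
time_s: 10.5
eef_pos: [485.9, 41.8, 3.9]
ee_rot: [0.0, 0.707, 0.707, 0.001]
force: [-0.9, 4.3, 8.2]
grip_width: 0.341
grip_force: 40.4
```

```bash
python3 -m handwheel '[[[1,0,-0.02,0,0],[1,0,-0.02,0,0],[1,0,-0.02,0,0],[1,0,-0.02,0,0]]]'
```

```text
time_s: 10.9
eef_pos: [485.9, 37.8, 3.9]
ee_rot: [0.0, 0.708, 0.707, 0.001]
force: [-0.2, 4.4, 8.6]
grip_width: 0.345
grip_force: 40.4
```

```bash
python3 -m handwheel '[[[1,0,-0.02,0,0],[1,0,-0.02,0,0],[1,0,-0.02,0,0],[1,0,-0.02,0,0]]]'
```

```text
time_s: 11.3
eef_pos: [485.8, 33.8, 3.9]
ee_rot: [0.0, 0.708, 0.707, 0.001]
force: [1.2, 5.5, 7.9]
grip_width: 0.344
grip_force: 40.4
```

```bash
python3 -m handwheel '[[[1,0,-0.02,0,0],[1,0,-0.02,0,0]]]'
```

```text
time_s: 11.5
eef_pos: [485.9, 31.8, 3.9]
ee_rot: [0.0, 0.708, 0.707, 0.001]
force: [-0.2, 5.5, 7.4]
grip_width: 0.345
grip_force: 40.4
```

```bash
python3 -m handwheel '[[[1,0,-0.02,0,0],[1,0,-0.02,0,0]]]'
```

```text
time_s: 11.7
eef_pos: [485.8, 29.8, 3.9]
ee_rot: [0.0, 0.707, 0.707, 0.001]
force: [-1.0, 4.8, 8.0]
grip_width: 0.342
grip_force: 40.4
```

```bash
python3 -m handwheel '[[[1,0,-0.02,0,0],[1,0,-0.02,0,0],[1,0,-0.02,0,0],[1,0,-0.02,0,0]]]'
python3 - <<'E'
from h import *
import pickle
a={n:optics.capture(n) for n in("scene","top")}
pickle.dump(a,open("c4.pkl","wb"))
im=[cv2.resize(a["top"]["img"][200:310,180:440],None,fx=3,fy=3,interpolation=2)[:300],cv2.resize(a["scene"]["img"][210:330,200:460],None,fx=3,fy=3,interpolation=2)[:300]]
cv2.imwrite("pics/a4.png",np.vstack(im)[:600])
E
```

```text
time_s: 12.1
eef_pos: [485.8, 25.8, 3.9]
ee_rot: [0.0, 0.708, 0.707, 0.001]
force: [-0.5, 5.3, 8.0]
grip_width: 0.346
grip_force: 40.4
```

View pics/a4.png

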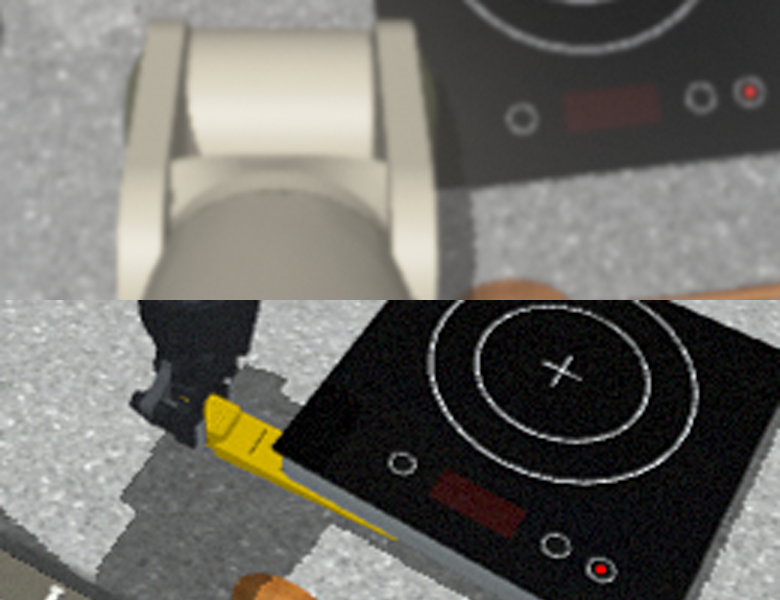

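The scene crop shows the blade's near edge going under the hob's front edge and vanishing at about (395,540). I'll check that against the model to confirm the lateral offset.

```bash
python3 - <<'E'
from h import *
import pickle
c=pickle.load(open("c4.pkl","rb"))["scene"]
cr=lambda X:((proj(c,X)-[200,210]+.5)*3-.5+[0,300]).round(0)
th=lambda d:3+.08*(165-d)
print("blade near edge",[cr([467.8,25.8-d,z]) for d in(25,95,120,140,165) for z in(0,th(d))])
h=np.array([586.8,-185.7]);q=-.0667
for y in(135,100,50,0):
    X=h+[np.cos(q)*-135-np.sin(q)*y,np.sin(q)*-135+np.cos(q)*y];print(y,X,cr([*X,17]),cr([*X,56]))
E
```

```text
blade near edge [array([221., 460.]), array([221., 449.]), array([308., 502.]), array([308., 496.]), array([340., 518.]), array([340., 513.]), array([366., 531.]), array([366., 527.]), array([399., 547.]), array([399., 545.])]
135 [461.09801357 -42.00236394] [269. 479.] [269. 448.]
100 [458.76524418 -76.92453723] [312. 504.] [314. 472.]
50 [ 455.43271647 -126.81335621] [376. 540.] [380. 509.]
0 [ 452.10018876 -176.70217519] [443. 578.] [450. 548.]
```

```bash
python3 - <<'E'
from h import *
import pickle
a=pickle.load(open("c4.pkl","rb"))
cv2.imwrite("pics/a5.png",cv2.resize(a["scene"]["img"][235:305,260:360],(800,560),interpolation=cv2.INTER_CUBIC))
E
```

```text
(no output)
```

View pics/a5.png

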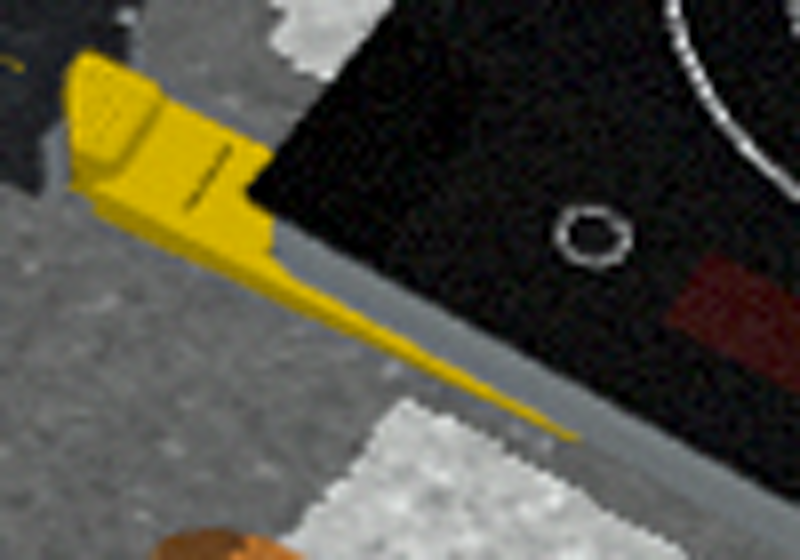

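```bash
python3 - <<'E'
from h import *
import pickle
a=pickle.load(open("c4.pkl","rb"));c=a["scene"]
o=lambda u,v:((u+.5)/8-.5+260,(v+.5)/8-.5+235)
for n,u,v,z in[("blade",100,212,0),("blade",300,317,0),("blade",440,385,0),("tip",577,439,1),("casing",280,263,17),("casing",430,352,17),("casing",577,434,17),("casing",700,505,17),("glasscorner",250,190,56),("glassfront",500,337,56),("glassfront",790,498,56)]:
    print(n,ray(c,*o(u,v),z).round(1))
t=a["top"]; p=lambda u,v:(u/3+180,v/3+200)
for n,u,v in[("front",470,185),("front",780,152)]: print("top",ray(t,*p(u,v),56).round(1))
E
```

```text
blade [470.4   5.8   0. ]
blade [468.6 -56.5   0. ]
blade [468.7 -97.7   0. ]
tip [ 471.6 -135.3    1. ]
casing [470.8 -49.   17. ]
casing [466.6 -94.9  17. ]
casing [ 464.  -137.5   17. ]
casing [ 461.2 -172.1   17. ]
glasscorner [463.6 -43.9  56. ]
glassfront [ 456.8 -116.9   56. ]
glassfront [ 451.7 -194.5   56. ]
top [458.9 -84.   56. ]
top [ 444.1 -271.8   56. ]
```

The foot works out at about (485,-70), so the shim is laterally centred to within 2 mm. I'll carry on.

```bash
python3 -m handwheel '[[[1,0,-0.02,0,0],[1,0,-0.02,0,0],[1,0,-0.02,0,0]]]'
```

```text
time_s: 12.5
eef_pos: [485.8, 22.8, 3.9]
ee_rot: [0.0, 0.707, 0.707, 0.001]
force: [0.3, 4.5, 7.3]
grip_width: 0.348
grip_force: 40.4
```

```bash
python3 -m handwheel '[[[1,0,-0.02,0,0],[1,0,-0.02,0,0],[1,0,-0.02,0,0]]]'
```

```text
time_s: 12.8
eef_pos: [485.8, 19.8, 3.9]
ee_rot: [0.0, 0.708, 0.707, 0.001]
force: [0.2, 5.7, 8.4]
grip_width: 0.344
grip_force: 40.4
```

```bash
python3 -m handwheel '[[[1,0,-0.02,0,0],[1,0,-0.02,0,0]]]'
```

```text
time_s: 13.0
eef_pos: [485.8, 17.8, 3.9]
ee_rot: [0.0, 0.708, 0.707, 0.001]
force: [0.5, 5.5, 7.2]
grip_width: 0.342
grip_force: 40.5
```

```bash
python3 -m handwheel '[[[1,0,-0.02,0,0],[1,0,-0.02,0,0]]]'
```

```text
time_s: 13.2
eef_pos: [485.8, 16.0, 3.9]
ee_rot: [0.0, 0.708, 0.707, 0.001]
force: [-0.2, 7.1, 8.6]
grip_width: 0.34
grip_force: 40.5
```

Drag is starting to rise: 7.1 N against a baseline of about 4.9 N. From here I go in 1 mm steps.

```bash
python3 -m handwheel '[[[1,0,-0.02,0,0]]]'
```

```text
time_s: 13.3
eef_pos: [485.8, 15.1, 3.9]
ee_rot: [0.0, 0.708, 0.707, 0.001]
force: [0.8, 8.4, 8.4]
grip_width: 0.345
grip_force: 40.5
```

```bash
python3 -m handwheel '[[[1,0,-0.02,0,0]]]'
```

```text
time_s: 13.4
eef_pos: [485.8, 14.2, 3.9]
ee_rot: [-0.0, 0.708, 0.707, 0.001]
force: [-0.0, 9.0, 8.9]
grip_width: 0.346
grip_force: 40.6
```

```bash
python3 -m handwheel '[[[1,0,-0.02,0,0]]]'
```

```text
time_s: 13.5
eef_pos: [485.7, 13.3, 3.9]
ee_rot: [-0.0, 0.708, 0.707, 0.001]
force: [0.4, 10.0, 9.1]
grip_width: 0.342
grip_force: 40.6
```

```bash
python3 -m handwheel '[[[1,0,-0.02,0,0],[1,0,0,0,0],[1,0,0,0,0],[1,0,0,0,0]]]'
```

```text
time_s: 13.9
eef_pos: [485.7, 12.3, 3.9]
ee_rot: [-0.0, 0.708, 0.707, 0.001]
force: [0.3, 8.9, 9.5]
grip_width: 0.345
grip_force: 40.6
```

Snug, at about +5 to 6 N of drag. I'll release gently, then rise.

```bash
python3 -m handwheel '[[[0.2,0,0,0,0],[0.0,0,0,0,0],[-0.2,0,0,0,0],[-0.4,0,0,0,0],[-0.5,0,0,0,0],[-0.5,0,0,0,0]]]'
python3 -m handwheel '[[[-0.5,0,0,0.1,0],[-0.5,0,0,0.2,0],[-0.5,0,0,0.4,0],[-0.5,0,0,0.5,0],[-0.5,0,0,0.5,0],[-0.5,0,0,0.5,0],[-0.5,0,0.2,0.2,0],[-0.5,0,0.2,0,0]]]'
python3 - <<'E'
from h import *
import pickle
a={n:optics.capture(n) for n in("scene","top")}
pickle.dump(a,open("c5.pkl","wb"))
cv2.imwrite("pics/a6.png",cv2.resize(a["scene"]["img"][225:305,250:360],(800,582),interpolation=cv2.INTER_CUBIC))
E
```

```text
time_s: 14.5
eef_pos: [485.5, 11.4, 3.3]
ee_rot: [-0.0, 0.707, 0.707, -0.0]
force: [0.6, 0.4, -0.1]
grip_width: 0.751
grip_force: 0.0
time_s: 15.3
eef_pos: [486.0, 32.2, 124.6]
ee_rot: [0.001, 0.708, 0.707, 0.001]
force: [1.2, 0.1, -0.4]
grip_width: 0.749
grip_force: 0.0
```

View pics/a6.png

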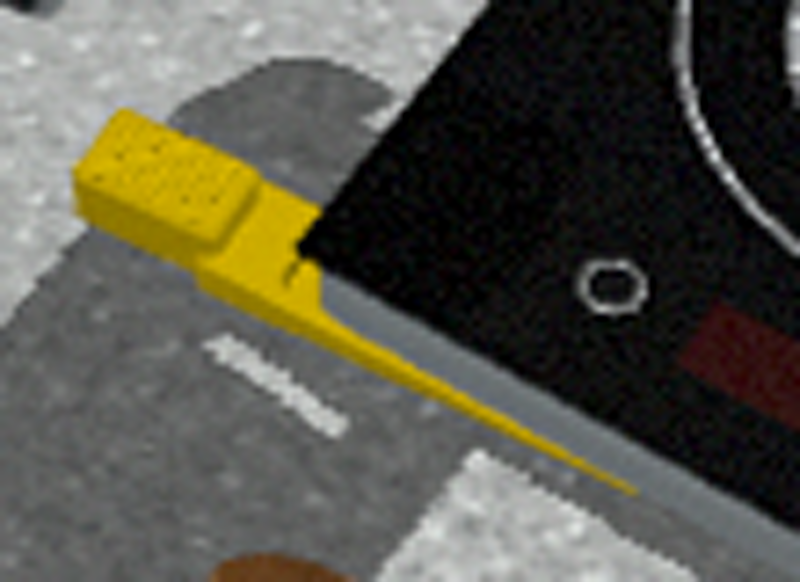

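The shim is let go and lies flat in place, with its grip at about (165,175) in the crop, clear of the hob. Now I shut the fingers, move over the corner and press lightly.

```bash
python3 -m handwheel '[[[1,0,-0.2,0,0],[1,0,-0.4,0,0],[1,0,-0.4,0,0],[1,0,-0.4,0,0],[1,0,-0.4,0,0],[1,0,-0.22,-0.2,0],[1,0,0,-0.4,0],[1,0,0,-0.3,0],[1,0,0,-0.2,0],[1,0,0,-0.1,0]]]' 20
python3 -m handwheel '[[[1,0,0,-0.04,0],[1,0,0,0,0]]]'
```

```text
time_s: 16.4
eef_pos: [484.8, -69.4, 61.8]
ee_rot: [-0.001, 0.707, 0.707, -0.0]
force: [0.2, -0.0, 0.7]
grip_width: -0.0
grip_force: 0.0
time_s: 16.6
eef_pos: [485.6, -69.5, 61.3]
ee_rot: [0.0, 0.707, 0.707, 0.0]
force: [-1.0, 0.4, 0.1]
grip_width: -0.0
grip_force: 0.0
```

```bash
python3 -m handwheel '[[[1,0,0,-0.04,0],[1,0,0,-0.03,0],[1,0,0,0,0]]]'
```

```text
time_s: 16.9
eef_pos: [485.5, -69.5, 57.8]
ee_rot: [0.0, 0.707, 0.707, 0.0]
force: [-0.1, 0.1, 0.9]
grip_width: -0.002
grip_force: 0.0
```

```bash
python3 -m handwheel '[[[1,0,0,-0.02,0],[1,0,0,0,0]]]'
```

```text
time_s: 17.1
eef_pos: [485.5, -69.5, 56.8]
ee_rot: [-0.0, 0.707, 0.707, -0.0]
force: [0.7, -0.7, 0.1]
grip_width: -0.002
grip_force: 0.0
```

```bash
python3 -m handwheel '[[[1,0,0,-0.01,0],[1,0,0,0,0]]]'
```

```text
time_s: 17.3
eef_pos: [485.5, -69.5, 56.3]
ee_rot: [-0.0, 0.707, 0.707, -0.0]
force: [0.2, 0.4, -0.2]
grip_width: 0.003
grip_force: 0.0
```

```bash
python3 -m handwheel '[[[1,0,0,-0.01,0],[1,0,0,0,0]]]'
```

```text
time_s: 17.5
eef_pos: [485.5, -69.5, 55.8]
ee_rot: [-0.0, 0.707, 0.707, -0.0]
force: [-0.6, 1.6, 0.1]
grip_width: -0.001
grip_force: 0.0
```

```bash
python3 -m handwheel '[[[1,0,0,-0.006,0],[1,0,0,0,0]]]'
```

```text
time_s: 17.7
eef_pos: [485.5, -69.5, 55.5]
ee_rot: [-0.0, 0.707, 0.707, 0.0]
force: [0.7, -0.1, -0.5]
grip_width: 0.0
grip_force: 0.0
```

```bash
python3 -m handwheel '[[[1,0,0,-0.008,0],[1,0,0,0,0]]]'
```

```text
time_s: 17.9
eef_pos: [485.5, -69.5, 55.4]
ee_rot: [0.0, 0.707, 0.707, 0.0]
force: [-2.0, 1.3, 4.1]
grip_width: 0.004
grip_force: 2.2
```

```bash
python3 -m handwheel '[[[1,0,0,-0.008,0],[1,0,0,0,0]]]'
```

```text
time_s: 18.1
eef_pos: [485.6, -69.5, 55.3]
ee_rot: [0.0, 0.707, 0.707, 0.0]
force: [-3.7, 1.8, 9.3]
grip_width: -0.004
grip_force: 4.4
```

The corner is stiff: 9 N with only about 0.1 mm of give. I'll hold briefly, then lift away.

```bash
python3 -m handwheel '[[[1,0,0,0,0],[1,0,0,0,0],[1,0,0,0,0],[1,0,0,0,0]]]'; python3 -m handwheel '[[[1,0,0,0.04,0],[1,0,0,0.2,0],[1,0,0,0.5,0],[1,0,0,0.5,0],[1,0,0,0.5,0],[1,0,0.2,0.5,0],[1,0,0.2,0,0],[1,0,0,0,0],[1,0,0,0,0]]]'
python3 - <<'E'
from h import *
c=optics.capture("scene")
cv2.imwrite("pics/a7.png",cv2.resize(c["img"][225:305,250:360],(800,582),interpolation=cv2.INTER_CUBIC))
E
```

```text
time_s: 18.5
eef_pos: [485.5, -69.5, 55.3]
ee_rot: [0.0, 0.707, 0.707, 0.0]
force: [-3.1, 1.1, 8.5]
grip_width: 0.002
grip_force: 4.4
time_s: 19.4
eef_pos: [485.1, -49.4, 166.0]
ee_rot: [-0.001, 0.707, 0.707, -0.0]
force: [-0.7, -0.8, -0.2]
grip_width: 0.002
grip_force: 0.0
```

View pics/a7.png

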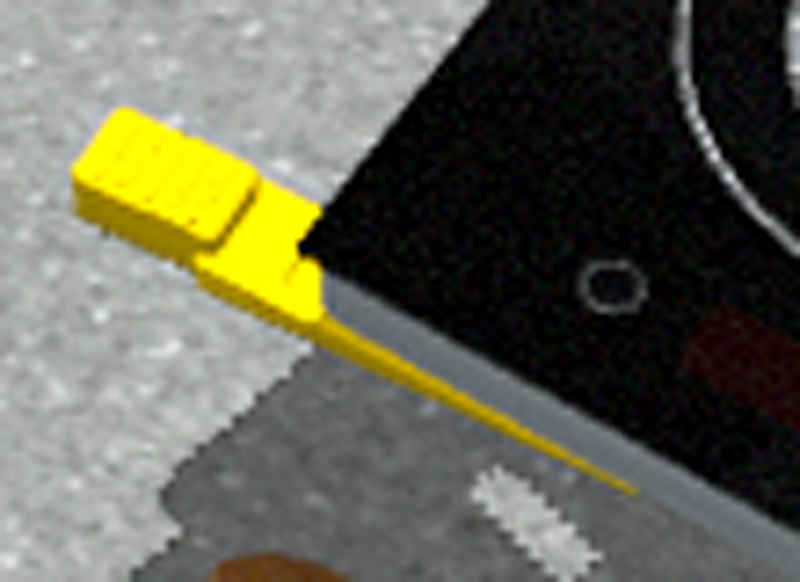

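The shim and the hob corner, at about (300,248), are where they were before the press, and the robot is clear. I'm handing in.

```bash
python3 -c "
from rig import ctrl
print(ctrl.finish_job())"
```

```text
the job is handed in; nothing more can be done
None
```

The shim is snug under the near left foot (about 5 to 6 N of extra drag) and let go; the corner held under a press of about 9 N, the hob did not visibly move, nothing came near the pan, mug or glass, and the job is handed in, though the hand-in returned no verdict.

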